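# Slide the jar crate into its frame

### The arm

A 7-joint arm with a two-finger parallel gripper is mounted at the origin on a cart in front of the work surface, level with it; the furniture and walls round the work are solid. World frame = base frame: x ahead of the robot, y to its left, z up, the work surface at z = 0. Lengths are in m, angles in degrees, forces in N, time in s.
With the tool pointing down it reaches from about 0.425 to 0.875 m from the base axis. Payload 4.7 kg.
Tool frame: the origin (TCP) lies on the centre line of the jaws, within the pads' length; the fingertips stand 25 mm ahead of it and the grasp point (between the pads) lies 6 mm ahead of it; z points along the fingers, y is the direction in which the jaws open and shut (so a half turn about z gives the same grasp; the last joint's range is limited). The gripper opens to 87 mm and grips with 3 to 60 N. Pads are 19 mm wide; open, the fingers measure 117 mm over their backs; the gripper's body (75 mm by 190 mm) begins 51 mm behind the grasp point.
Start: joints at [66.813, 18.392, -4.016, 83.108, 1.295, 78.541, -3.26], TCP at [0.264, -0.594, 0.248] pointing down, gripper open.
Joint ranges: [-163.93, 163.93], [-17.29, 119.83], [-79.2, 71.16], [3.27, 140.29], [-89.18, 269.18], [5.43, 117.66], [-154.24, 154.24]. Speed limits (degrees/s): [147.25, 147.25, 180, 180, 180, 180, 180].

### API

Orientations are given as [roll, pitch, yaw] about the fixed x, y, z axes, in that order (R = Rz(yaw) Ry(pitch) Rx(roll)).
In Python, from cell import env gives the robot as it stands.
- The arm moves only by the shell command python3 -m creep 'ROWS' [OPENING] [FORCE]. ROWS is JSON, a list of rows, each an object of numbers: "tx", "ty", "tz": the shift along the tool's x, y, z in m; "rx", "ry", "rz": the turn, a rotation vector about the tool's x, y, z in degrees. In form: [{"tx": .., "ty": .., "tz": .., "rx": .., "ry": .., "rz": ..}, ...]. A call has 1 to 20 rows; each row shifts and turns the commanded pose from where the row before left it, along the tool's axes as they then stand; what a row does not reach is not made up. A row lasts 1/8 s, in which the tool goes at most 62.5 mm and 10.7 degrees, less where a joint would pass 70% of its speed; a pose out of reach is approached as far as the arm can. A call is refused whole if a number of a shift passes 0.0625 or a number of a turn 10.7, either way. A call with a gripper value outside its range is refused whole. OPENING is the finger opening in m, from 0 to 0.087, set as the call begins (- or left out, the last holds). The fingers move at their own pace and stop on an object; FORCE is the grip in N (left out, the last holds). Time passes only in rows, so rows that do not move let the fingers close. It gives the time, the measured TCP pose, the force and the opening at its end, in the units of the state.
- env.get_obs(): the state, without advancing time (a new reading comes with each control period).
- env.read_camera(name): name is "scene" or "top"; returns a dict with "pixels" (420x560x3 uint8, red, green, blue), "intrinsics" (3x3 intrinsics, pixels), "R" (3x3) and "t" (3): a world point X has camera coordinates R X + t. Camera axes: x right, y down, z forward; pixel columns grow to the right and rows downward; lengths in m; the calibration is good to about 2 mm. A picture is of the moment at which its call begins. There is no depth.
- env.sign_off(): hands the job in, once; it reports no verdict.
The state is a dict: "time_s": time; "qpos": joint angles; "joint_velocities": joint speeds; "effort": joint torques, N m; "tool_pos": TCP position; "tool_rot": TCP orientation; "force": force on the tool from outside, world axes, zero at the start; "wrist_torque": the same for the moment, N m; "grip_width": finger opening in m.
Only numpy, scipy, OpenCV 4.12 (cv2) and the standard library are available. Lean on these libraries where they do the work, as an engineer would, in place of code of your own. Each camera call takes 0.05 s, during which the arm holds its last target.

### The job

Push the jar crate across the table to the left into the dark wooden U-shaped frame, until it stands square right up against the frame's back rail, then back off. It is top-heavy: push it with the fingertips low down on its plain solid base only, never on the slats or jars above, so that it slides upright without tipping; do not lift it. Leave the filled gift tray, the ribbon spool and the roll of tape where they are.

Things in the scene. Friction and masses are not known exactly. Their poses are not given: they have to be found in the camera images.
- crate: light-wood crate, 0.7-1 kg, two sweets jars with grey lids in it. Base: solid block 208 (x) x 116 (y) x 58 mm high; slats above it to 150 mm, set back 8 mm from the long faces, 4 mm from the ends; jars to 229 mm. Origin: centre of underside; x along its length, z up. Its -y long face looks to the robot's right: push there. Pushed above about 80 mm it may tip. Friction on table about 0.6.
- crate_upper: the crate above its base: slats and jars, fixed to the crate and moving with it. Not to be touched. Origin: on the crate's axis, 58 mm above its underside, where the slats begin. Same axes as the crate.
- dock: dark U-shaped frame fixed to the table, rails 20 mm thick, 30 mm high, no floor, open to the robot's right (its -y). Origin: on the table, where the seated crate's underside centre lies. y points in: back rail's face at y = +58 mm. Side rails' inner faces at x = -114 and +114 mm (10 mm play each side) from y = +58 to -20 mm, then flaring to x = -143 and +143 at y = -60 mm.
- tray: bystander: red card gift tray full of chocolates, 167 x 203 x 44 mm, lying loose at the robot's far right. Origin: centre of the underside.
- spool: bystander: spool of red ribbon lying flat, 80 mm across, 27 mm high, loose beyond the frame, beside the scale. Origin: centre of the underside.
- tape: bystander: roll of brown tape lying flat, 96 mm across, 48 mm high, loose at the robot's right. Origin: centre of the underside.

How it is judged:
By the outcome, as a careful person would: the job done as asked, in the order asked, and still so for the second after the job is handed in, with the robot touching nothing.
It also fails if it takes over 53 s, if anything falls off the work surface, if the arm or the gripper's body presses on something with over 40 N, if the wrist force passes 120 N, or if a joint passes its speed limit or range.

## Working session

There is one attempt and no reset: what is moved stays moved. The work goes in short steps, Python scripts to look and compute and a shell command to move; the robot and the scene stay as the last step left them, time stands still between calls to the robot, and variables do not carry over. Pictures are saved under pics/ and viewed, and the job is handed in when it is done.

```bash
mkdir -p pics; ls; python3 - <<'E'
from cell import env
import cv2,numpy as np
o=env.get_obs()
for k in o: print(k,np.round(o[k],3))
for n in("scene","top"):
    c=env.read_camera(n); cv2.imwrite(f"pics/{n}0.png",c["pixels"][:,:,::-1])
    print(n,np.round(c["intrinsics"],2).tolist(),np.round(c["R"],4).tolist(),np.round(c["t"],4))
    np.savez(f"{n}.npz",**{k:c[k] for k in("intrinsics","R","t")})
E
```

```text
pics
time_s 0.0
qpos [66.812 18.439 -4.015 83.174  1.296 78.539 -3.262]
joint_velocities [ 0.068 -0.081  0.079 -0.066  0.006 -0.074 -0.078]
effort [ 0.0000e+00 -4.9129e+01 -4.0400e-01 -3.1253e+01 -6.4000e-02  4.3000e-02
  0.0000e+00]
tool_pos [ 0.264 -0.593  0.246]
tool_rot [-1.79893e+02  7.00000e-03  2.39960e+01]
force [-0.433  0.588 -0.302]
wrist_torque [-0.012  0.017 -0.04 ]
grip_width 0.087
scene [[478.95, 0.0, 283.86], [0.0, 478.95, 203.56], [0.0, 0.0, 1.0]] [[-0.7539, -0.6569, -0.0034], [-0.3965, 0.4591, -0.795], [0.5238, -0.598, -0.6066]] [0.3602 0.3182 1.287 ]
top [[540.89, 0.0, 284.24], [0.0, 540.89, 210.17], [0.0, 0.0, 1.0]] [[-0.4333, -0.9012, 0.0073], [-0.704, 0.3334, -0.6271], [0.5627, -0.2769, -0.7789]] [0.1813 0.4729 1.6567]
```

View pics/scene0.png

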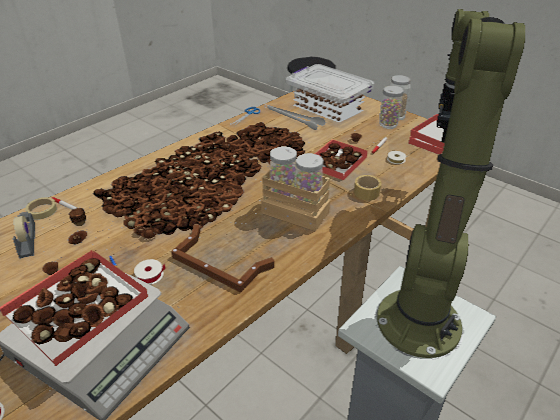

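View pics/top0.png

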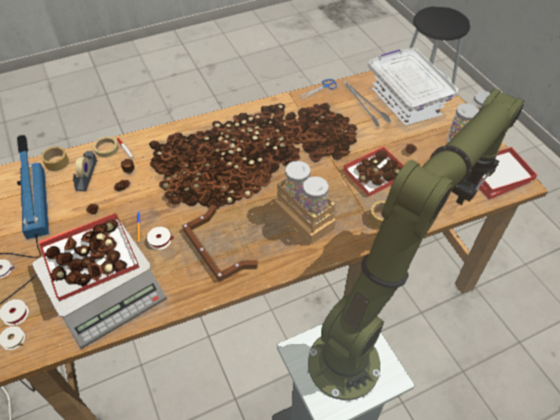

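The scene view shows the crate at about (296,195), the U-frame around (225,258), the tape at (368,188), the small red tray at (341,157) and the spool at (149,271). I'll enlarge the crate and frame next.

```bash
python3 - <<'E'
import cv2
a=cv2.imread("pics/scene0.png")[130:300,160:360]; cv2.imwrite("pics/s_crop.png",cv2.resize(a,None,fx=4,fy=4*0.85 if 0 else 3.5,interpolation=2) if 0 else cv2.resize(a,(800,680),interpolation=2)[:600])
a=cv2.imread("pics/scene0.png")[215:295,160:280]; cv2.imwrite("pics/s_dock.png",cv2.resize(a,None,fx=6,fy=6,interpolation=2))
a=cv2.imread("pics/scene0.png")[140:235,255:355]; cv2.imwrite("pics/s_crate.png",cv2.resize(a,None,fx=6,fy=6,interpolation=2))
a=cv2.imread("pics/top0.png")[155:285,175:345]; cv2.imwrite("pics/t_crop.png",cv2.resize(a,None,fx=4.5,fy=4.5,interpolation=2))
E
```

```text
(no output)
```

View pics/s_dock.png

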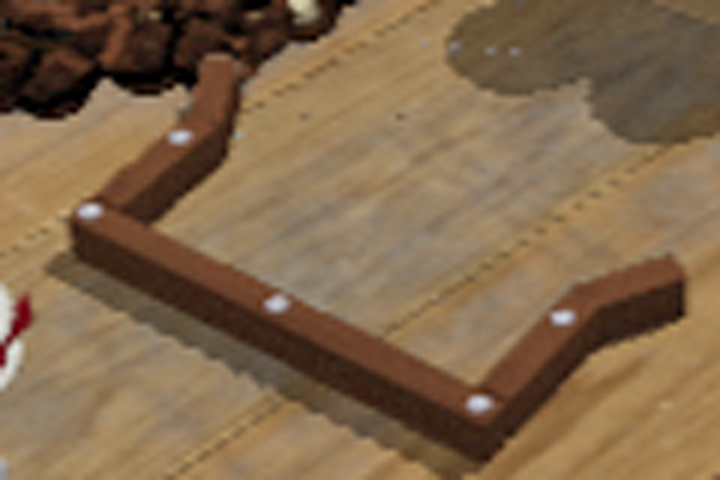

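View pics/s_crate.png

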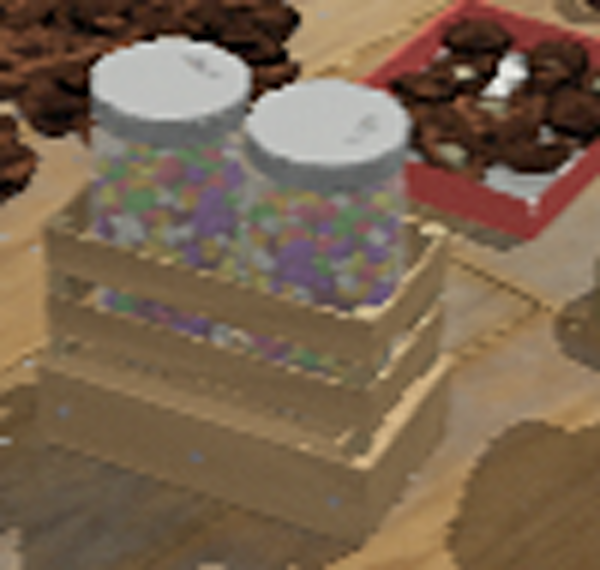

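View pics/t_crop.png

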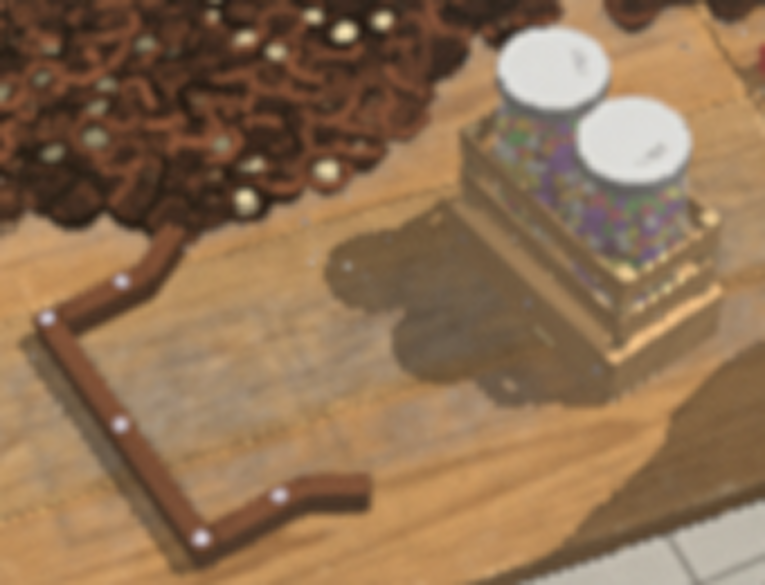

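```bash
cat > h.py <<'E'
import numpy as np
from scipy.optimize import least_squares
C={n:dict(np.load(n+".npz")) for n in("scene","top")}
def proj(n,X):
    c=C[n]; p=np.atleast_2d(X)@c["R"].T+c["t"]; p=p@c["intrinsics"].T; return p[:,:2]/p[:,2:]
def back(n,uv,z):
    c=C[n]; d=c["R"].T@np.linalg.inv(c["intrinsics"])@np.array([uv[0],uv[1],1.]); o=-c["R"].T@c["t"]
    return o+d*(z-o[2])/d[2]
def fit(obs,x0):
    # obs: list (cam, local xyz, uv)
    def pt(p,L):
        a=np.deg2rad(p[2]);c,s=np.cos(a),np.sin(a); return np.array([p[0]+c*L[0]-s*L[1],p[1]+s*L[0]+c*L[1],L[2]])
    f=lambda p:np.concatenate([(proj(n,pt(p,L))[0]-uv) for n,L,uv in obs])
    r=least_squares(f,x0,x_scale=[.01,.01,1],loss="soft_l1"); return r.x,f(r.x).reshape(-1,2)
E
python3 - <<'E'
from h import *
S=lambda u,v,ox,oy,k:(ox+u/k,oy+v/k)
D={"c+":(.124,.068,.03),"m":(0,.068,.03),"c-":(-.124,.068,.03)}
so={"c+":(90,211),"m":(277,303),"c-":(479,403),"s+":(180,137),"s-":(562,317)}
to={"c+":(47,317),"m":(120,424),"c-":(201,537),"s+":(122,281),"s-":(279,495)}
s2={k:S(*v,160,215,6) for k,v in so.items()}; t2={k:S(*v,175,155,4.5) for k,v in to.items()}
for k in so: print(k,back("scene",s2[k],.03).round(4),back("top",t2[k],.03).round(4))
obs=[("scene",D[k],s2[k]) for k in D]+[("top",D[k],t2[k]) for k in D]
p,r=fit(obs,[.5,.3,0]); print("dock",p.round(4),r.round(1).tolist())
a=.104;b=.058
sc={(a,b,.058):(40,368),(-a,b,.058):(365,468),(-a,b,0):(360,548),(a,b,0):(42,440),(-a,-b,.058):(450,362),(-a,-b,0):(443,430),(0,0,.229):(249,102)}
tc={(-a,b,.058):(612,360),(-a,b,0):(610,402),(-a,-b,.058):(720,290),(-a,-b,0):(718,325),(a,b,.058):(450,200),(0,0,.229):(593,105)}
obs=[("scene",k,S(*v,255,140,6)) for k,v in sc.items()]+[("top",k,S(*v,175,155,4.5)) for k,v in tc.items()]
p,r=fit(obs,[.5,0,0]); print("crate",p.round(4),r.round(1).tolist())
for A in [(170,80),(328,125)]: print(back("scene",S(*A,255,140,6),.229).round(4))
for A in [(553,68),(633,142)]: print(back("top",S(*A,175,155,4.5),.229).round(4))
E
```

```text
c+ [0.6893 0.2659 0.03  ] [0.6918 0.2639 0.03  ]
m [0.5668 0.2477 0.03  ] [0.5688 0.2472 0.03  ]
c- [0.4438 0.2297 0.03  ] [0.4462 0.2281 0.03  ]
s+ [0.6987 0.1985 0.03  ] [0.7006 0.197  0.03  ]
s- [0.4537 0.1626 0.03  ] [0.4557 0.1611 0.03  ]
dock [0.5776 0.1797 8.3642] [[0.0, -0.3], [-0.0, -0.3], [-0.1, -0.4], [-0.2, 0.4], [0.2, 0.2], [-0.1, 0.4]]
crate [ 0.5536 -0.1471 13.044 ] [[-1.3, -1.7], [0.1, -0.4], [0.3, -0.1], [-1.1, -0.3], [0.3, -1.7], [0.6, 0.3], [-0.5, -0.8], [0.2, 0.7], [-0.1, 1.0], [0.8, 0.0], [-0.0, 1.9], [-0.5, 0.5], [-0.2, -0.5]]
[ 0.5957 -0.1339  0.229 ]
[ 0.5034 -0.154   0.229 ]
[ 0.5981 -0.1364  0.229 ]
[ 0.5057 -0.1565  0.229 ]
```

Frame pose is about (0.578, 0.180), yaw 8.4°. Crate is about (0.553, −0.146), yaw 12–13°. Next I need the tape and tray positions and the gripper's shape.

```bash
python3 - <<'E'
import cv2
from h import *
a=cv2.imread("pics/top0.png")[75:225,365:545]; cv2.imwrite("pics/t_grip.png",cv2.resize(a,None,fx=4,fy=4,interpolation=2))
print("tape top",back("scene",(368,182),.048).round(3),"tray",back("scene",(341,157),.03).round(3), "spool",back("scene",(149,270),.027).round(3))
for uv in [(418,147),(395,158)]: print("tray/card right",back("scene",uv,.04).round(3))
E
```

```text
tape top [ 0.43  -0.408  0.048] tray [ 0.62  -0.508  0.03 ] spool [0.682 0.368 0.027]
tray/card right [ 0.42  -0.759  0.04 ]
tray/card right [ 0.447 -0.626  0.04 ]
```

View pics/t_grip.png

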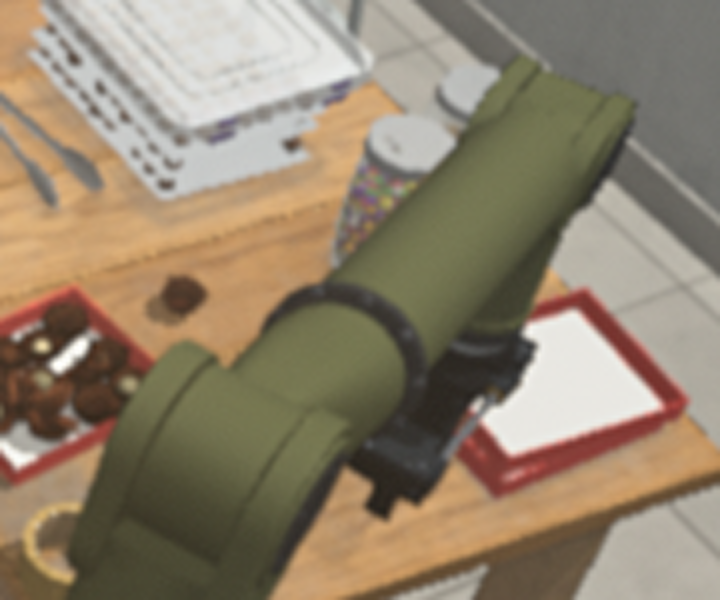

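```bash
cat > plan.py <<'E'
import sys,json
import numpy as np
from scipy.spatial.transform import Rotation as Ro, Slerp
def tool(yaw,tilt): return Ro.from_euler("xyz",[180,0,yaw],degrees=True)*Ro.from_rotvec([0,tilt,0],degrees=True)
def rows(p0,R0,p1,R1,n):
    S=Slerp([0,1],Ro.concatenate([R0,R1])); out=[]; p=np.array(p0);R=R0
    for k in range(1,n+1):
        q=np.array(p0)+(np.array(p1)-p0)*k/n; Q=S(k/n)
        t=R.inv().apply(q-p).round(4); w=(R.inv()*Q).as_rotvec(degrees=True).round(2)
        p=p+R.apply(t); R=R*Ro.from_rotvec(w,degrees=True)
        out.append({a:float(b) for a,b in zip(("tx","ty","tz","rx","ry","rz"),[*t,*w]) if b})
    return out
def goto(x,y,z,yaw,tilt,n):
    from cell import env
    o=env.get_obs(); R0=Ro.from_euler("xyz",o["tool_rot"],degrees=True)
    for r in rows(np.array(o["tool_pos"]),R0,np.array([x,y,z]),tool(yaw,tilt),n): print(json.dumps(r))
if __name__=="__main__":
    a=[float(v) for v in sys.argv[1:]]; goto(*a[:5],int(a[5]))
E
python3 plan.py 0.561 -0.256 0.25 102.5 30 12
```

```text
{"tx": 0.034, "ty": -0.0156, "tz": -0.0003, "rx": 1.7, "ry": 2.09, "rz": -6.38}
{"tx": 0.0356, "ty": -0.0117, "tz": 0.0015, "rx": 1.71, "ry": 2.09, "rz": -6.39}
{"tx": 0.0365, "ty": -0.0077, "tz": 0.003, "rx": 1.7, "ry": 2.08, "rz": -6.38}
{"tx": 0.0371, "ty": -0.0034, "tz": 0.0045, "rx": 1.7, "ry": 2.09, "rz": -6.38}
{"tx": 0.0369, "ty": 0.0008, "tz": 0.0059, "rx": 1.71, "ry": 2.09, "rz": -6.39}
{"tx": 0.0364, "ty": 0.0052, "tz": 0.0072, "rx": 1.7, "ry": 2.08, "rz": -6.38}
{"tx": 0.0353, "ty": 0.0094, "tz": 0.0082, "rx": 1.7, "ry": 2.09, "rz": -6.38}
{"tx": 0.0338, "ty": 0.0134, "tz": 0.0092, "rx": 1.7, "ry": 2.09, "rz": -6.39}
{"tx": 0.0316, "ty": 0.0175, "tz": 0.0099, "rx": 1.71, "ry": 2.09, "rz": -6.38}
{"tx": 0.0291, "ty": 0.0211, "tz": 0.0104, "rx": 1.7, "ry": 2.08, "rz": -6.38}
{"tx": 0.0262, "ty": 0.0245, "tz": 0.0108, "rx": 1.7, "ry": 2.09, "rz": -6.39}
{"tx": 0.0229, "ty": 0.0275, "tz": 0.0109, "rx": 1.7, "ry": 2.09, "rz": -6.38}
```

```bash
python3 -m creep '[{"tx":0.034,"ty":-0.0156,"rx":1.7,"ry":2.1,"rz":-6.4},{"tx":0.0356,"ty":-0.0117,"tz":0.0015,"rx":1.7,"ry":2.1,"rz":-6.4},{"tx":0.0365,"ty":-0.0077,"tz":0.003,"rx":1.7,"ry":2.1,"rz":-6.4},{"tx":0.037,"ty":-0.0034,"tz":0.0045,"rx":1.7,"ry":2.1,"rz":-6.4},{"tx":0.037,"ty":0.0008,"tz":0.006,"rx":1.7,"ry":2.1,"rz":-6.4},{"tx":0.0364,"ty":0.0052,"tz":0.0072,"rx":1.7,"ry":2.1,"rz":-6.4},{"tx":0.0353,"ty":0.0094,"tz":0.0082,"rx":1.7,"ry":2.1,"rz":-6.4},{"tx":0.0338,"ty":0.0134,"tz":0.0092,"rx":1.7,"ry":2.1,"rz":-6.4},{"tx":0.0316,"ty":0.0175,"tz":0.01,"rx":1.7,"ry":2.1,"rz":-6.4},{"tx":0.029,"ty":0.021,"tz":0.0104,"rx":1.7,"ry":2.1,"rz":-6.4},{"tx":0.026,"ty":0.0245,"tz":0.0108,"rx":1.7,"ry":2.1,"rz":-6.4},{"tx":0.023,"ty":0.0275,"tz":0.011,"rx":1.7,"ry":2.1,"rz":-6.4},{}]'; python3 plan.py 0.561 -0.256 0.045 102.5 30 6
python3 - <<'E'
from cell import env
import cv2
for n in("scene","top"): cv2.imwrite(f"pics/{n}1.png",env.read_camera(n)["pixels"][:,:,::-1])
print(env.get_obs()["qpos"])
E
```

```text
{"tx": 0.0681, "ty": -0.0312, "tz": 0.0336, "rx": 3.41, "ry": 4.18, "rz": -12.77}
{"tx": 0.0704, "ty": -0.0135, "tz": 0.0401, "rx": 3.4, "ry": 4.17, "rz": -12.76}
{"tx": 0.0682, "ty": 0.0046, "tz": 0.0454, "rx": 3.41, "ry": 4.18, "rz": -12.77}
{"tx": 0.0618, "ty": 0.022, "tz": 0.0494, "rx": 3.41, "ry": 4.17, "rz": -12.77}
{"tx": 0.0515, "ty": 0.0377, "tz": 0.0517, "rx": 3.4, "ry": 4.17, "rz": -12.76}
{"tx": 0.0377, "ty": 0.0507, "tz": 0.0523, "rx": 3.41, "ry": 4.18, "rz": -12.77}
[66.81215898 18.42208563 -4.01497163 83.14789983  1.29679121 78.54281789
 -3.26003439]$[0]: bad value
```

View pics/scene1.png

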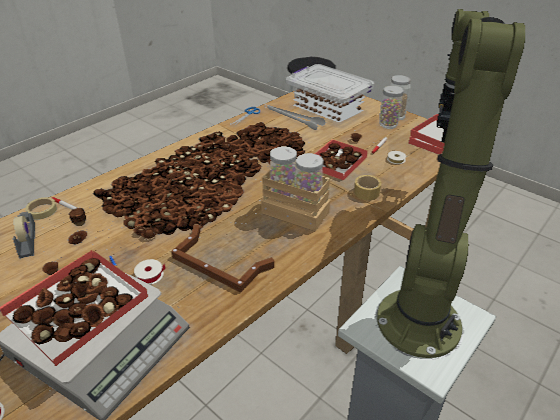

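View pics/top1.png

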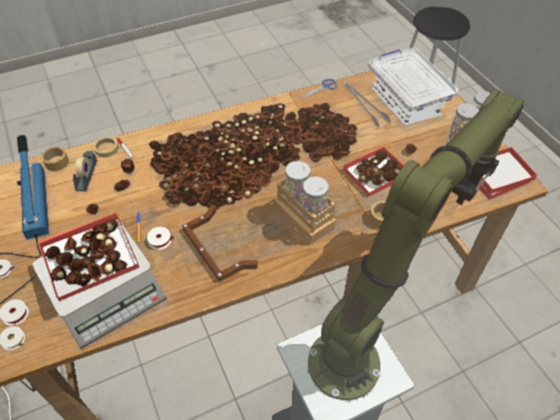

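The images match the first ones, so the arm didn't move: each row must list all six numbers. I'm resending it in full.

```bash
python3 -m creep '[{"tx":0.034,"ty":-0.0156,"tz":0,"rx":1.7,"ry":2.1,"rz":-6.4},{"tx":0.0356,"ty":-0.0117,"tz":0.0015,"rx":1.7,"ry":2.1,"rz":-6.4},{"tx":0.0365,"ty":-0.0077,"tz":0.003,"rx":1.7,"ry":2.1,"rz":-6.4},{"tx":0.037,"ty":-0.0034,"tz":0.0045,"rx":1.7,"ry":2.1,"rz":-6.4},{"tx":0.037,"ty":0.0008,"tz":0.006,"rx":1.7,"ry":2.1,"rz":-6.4},{"tx":0.0364,"ty":0.0052,"tz":0.0072,"rx":1.7,"ry":2.1,"rz":-6.4},{"tx":0.0353,"ty":0.0094,"tz":0.0082,"rx":1.7,"ry":2.1,"rz":-6.4},{"tx":0.0338,"ty":0.0134,"tz":0.0092,"rx":1.7,"ry":2.1,"rz":-6.4},{"tx":0.0316,"ty":0.0175,"tz":0.01,"rx":1.7,"ry":2.1,"rz":-6.4},{"tx":0.029,"ty":0.021,"tz":0.0104,"rx":1.7,"ry":2.1,"rz":-6.4},{"tx":0.026,"ty":0.0245,"tz":0.0108,"rx":1.7,"ry":2.1,"rz":-6.4},{"tx":0.023,"ty":0.0275,"tz":0.011,"rx":1.7,"ry":2.1,"rz":-6.4},{"tx":0,"ty":0,"tz":0,"rx":0,"ry":0,"rz":0}]' && python3 plan.py 0.561 -0.256 0.045 102.5 30 6
python3 - <<'E'
from cell import env
import cv2
for n in("scene","top"): cv2.imwrite(f"pics/{n}2.png",env.read_camera(n)["pixels"][:,:,::-1])
o=env.get_obs();print(o["qpos"],o["tool_rot"])
E
```

```text
time_s: 1.82
tool_pos: [0.5625, -0.2523, 0.2498]
tool_rot: [179.7, -30.2, 103.2]
force: [0.4, -0.6, 0.4]
grip_width: 0.0869
{"tx": -0.0176, "ty": -0.0005, "tz": 0.0292, "rx": -0.01, "ry": -0.03, "rz": 0.1}
{"tx": -0.0177, "ty": -0.0006, "tz": 0.0293, "ry": -0.03, "rz": 0.1}
{"tx": -0.0176, "ty": -0.0004, "tz": 0.0292, "rx": -0.01, "ry": -0.03, "rz": 0.1}
{"tx": -0.0176, "ty": -0.0005, "tz": 0.0293, "ry": -0.03, "rz": 0.1}
{"tx": -0.0176, "ty": -0.0004, "tz": 0.0293, "rx": -0.01, "ry": -0.03, "rz": 0.09}
{"tx": -0.0175, "ty": -0.0004, "tz": 0.0292, "rx": -0.01, "ry": -0.03, "rz": 0.1}
[ 51.03785461  32.16183497 -27.26776068  71.80982931  -9.3080946
  97.83987806  38.04488494] [179.86718347 -29.96952626 102.73073857]
```

View pics/scene2.png

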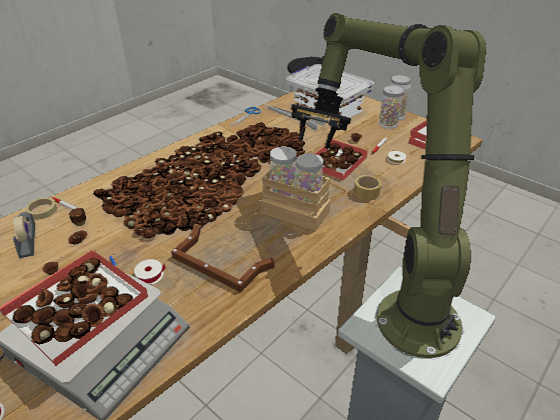

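View pics/top2.png

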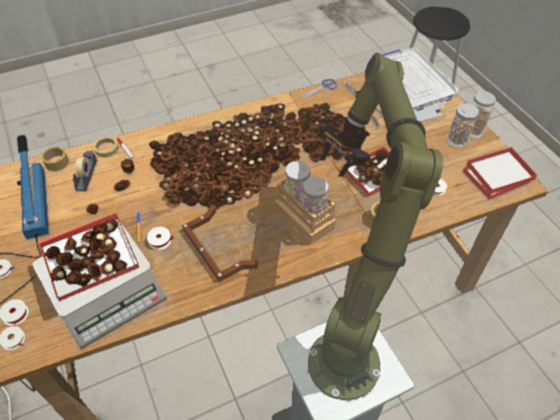

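Both fingertips hang behind the crate's right face, at about (303,145) and (335,148) in the scene view, and nothing is touched. Going down now.

```bash
python3 -m creep '[{"tx":-0.0176,"ty":-0.0005,"tz":0.0293,"rx":0,"ry":0,"rz":0.1},{"tx":-0.0176,"ty":-0.0005,"tz":0.0293,"rx":0,"ry":0,"rz":0.1},{"tx":-0.0176,"ty":-0.0005,"tz":0.0293,"rx":0,"ry":0,"rz":0},{"tx":-0.0176,"ty":-0.0005,"tz":0.0293,"rx":0,"ry":0,"rz":0},{"tx":-0.0176,"ty":-0.0005,"tz":0.0293,"rx":0,"ry":0,"rz":0},{"tx":-0.0176,"ty":-0.0005,"tz":0.0293,"rx":0,"ry":0,"rz":0},{"tx":0,"ty":0,"tz":0,"rx":0,"ry":0,"rz":0},{"tx":0,"ty":0,"tz":0,"rx":0,"ry":0,"rz":0}]'
python3 - <<'E'
from cell import env
import cv2
a=env.read_camera("scene")["pixels"][100:240,220:400,::-1]; cv2.imwrite("pics/s3.png",cv2.resize(a,None,fx=4,fy=4))
a=env.read_camera("top")["pixels"][110:260,240:420,::-1]; cv2.imwrite("pics/t3.png",cv2.resize(a,None,fx=4,fy=4))
o=env.get_obs();print(o["qpos"],o["tool_pos"],o["tool_rot"])
E
```

```text
time_s: 2.92
tool_pos: [0.559, -0.2614, 0.047]
tool_rot: [179.8, -29.9, 102.5]
force: [0.5, -0.6, 0.1]
grip_width: 0.0873
[ 50.81190351  41.83328503 -25.2494704   81.43830744  -5.7650136
  79.76272305  43.02344027] [ 0.559723   -0.26120369  0.04760432] [179.76409962 -29.82983494 102.56979679]
```

View pics/s3.png

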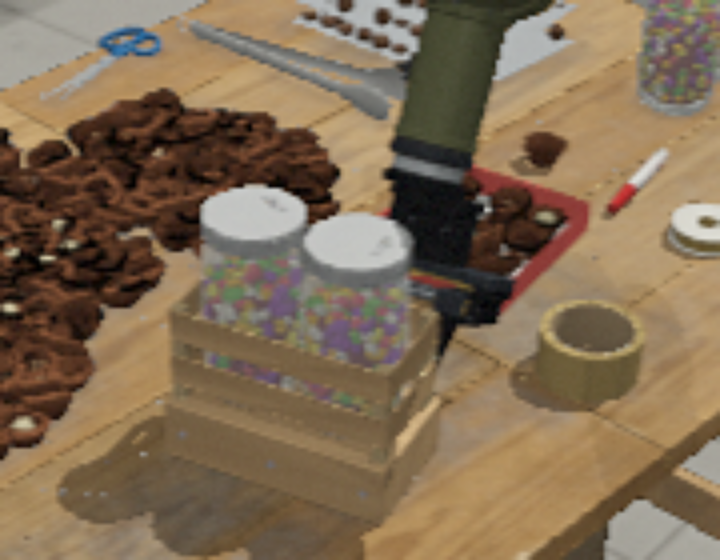

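View pics/t3.png

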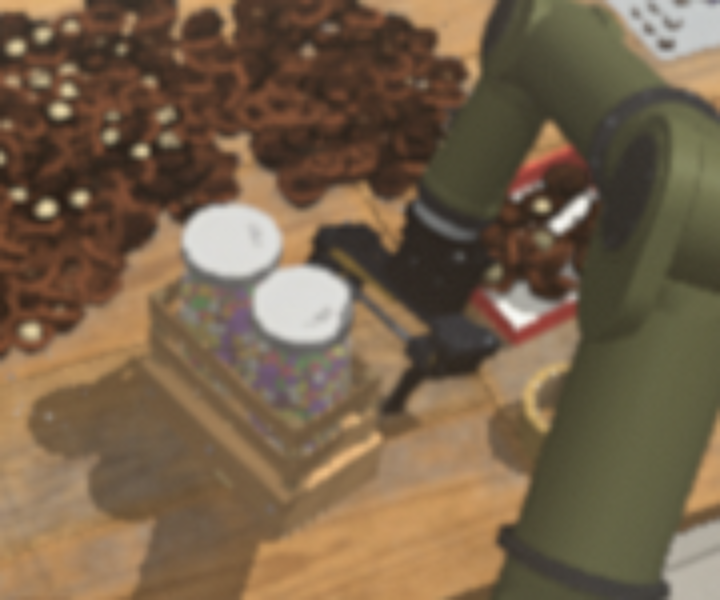

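Gripper body is well clear of the slats and jars, with the tips low behind the base. The near tip is at top-camera px (339,211). I'll ease forward until it touches.

```bash
python3 -m creep '[{"tx":0.0104,"ty":0,"tz":0.006,"rx":0,"ry":0,"rz":0},{"tx":0.0104,"ty":0,"tz":0.006,"rx":0,"ry":0,"rz":0},{"tx":0.0052,"ty":0,"tz":0.003,"rx":0,"ry":0,"rz":0},{"tx":0.0035,"ty":0,"tz":0.002,"rx":0,"ry":0,"rz":0},{"tx":0.0026,"ty":0,"tz":0.0015,"rx":0,"ry":0,"rz":0},{"tx":0,"ty":0,"tz":0,"rx":0,"ry":0,"rz":0}]'
```

```text
time_s: 3.78
tool_pos: [0.551, -0.2259, 0.0458]
tool_rot: [179.9, -29.8, 102.5]
force: [0.9, -3.9, 1.6]
grip_width: 0.0869
```

```bash
cat > push.py <<'E'
# rigid carry: crate pose c0 -> c1 (x,y,yaw), tool keeps its relation
import sys,json
import numpy as np
from scipy.spatial.transform import Rotation as Ro
from cell import env
from plan import rows
def run(c0,c1,n,z=0.045,tilt=True):
    o=env.get_obs(); R0=Ro.from_euler("xyz",o["tool_rot"],degrees=True); p0=np.array(o["tool_pos"])
    dR=Ro.from_euler("z",c1[2]-c0[2],degrees=True)
    p1=np.array([c1[0],c1[1],0])+dR.apply(p0-[c0[0],c0[1],0]); p1[2]=z
    # end orientation: exact tilt 30, roll 180
    e=np.array(o["tool_rot"]); R1=Ro.from_euler("xyz",[180,-30,e[2]+c1[2]-c0[2]],degrees=True)
    print("from",p0.round(4),"to",p1.round(4))
    for r in rows(p0,R0,p1,R1,n)[:n]: print(json.dumps(r))
a=[float(v) for v in sys.argv[1:]]
run(a[:3],a[3:6],int(a[6]))
E
python3 push.py .552 -.146 12.5 .559 -.04 6.5 16
```

```text
from [ 0.551  -0.2259  0.0458] to [ 0.5496 -0.1193  0.045 ]
{"tx": 0.0056, "ty": 0.0013, "tz": 0.0033, "rx": -0.18, "ry": 0.01, "rz": 0.33}
{"tx": 0.0057, "ty": 0.0014, "tz": 0.0033, "rx": -0.18, "ry": 0.01, "rz": 0.32}
{"tx": 0.0056, "ty": 0.0012, "tz": 0.0033, "rx": -0.18, "ry": 0.01, "rz": 0.33}
{"tx": 0.0057, "ty": 0.0012, "tz": 0.0033, "rx": -0.18, "ry": 0.01, "rz": 0.32}
{"tx": 0.0056, "ty": 0.0012, "tz": 0.0033, "rx": -0.18, "ry": 0.01, "rz": 0.33}
{"tx": 0.0057, "ty": 0.0012, "tz": 0.0033, "rx": -0.18, "ry": 0.01, "rz": 0.32}
{"tx": 0.0057, "ty": 0.0011, "tz": 0.0033, "rx": -0.18, "ry": 0.02, "rz": 0.33}
{"tx": 0.0056, "ty": 0.001, "tz": 0.0033, "rx": -0.18, "ry": 0.01, "rz": 0.32}
{"tx": 0.0057, "ty": 0.001, "tz": 0.0034, "rx": -0.18, "ry": 0.01, "rz": 0.33}
{"tx": 0.0057, "ty": 0.001, "tz": 0.0033, "rx": -0.18, "ry": 0.01, "rz": 0.32}
{"tx": 0.0057, "ty": 0.0009, "tz": 0.0033, "rx": -0.18, "ry": 0.01, "rz": 0.33}
{"tx": 0.0057, "ty": 0.0009, "tz": 0.0034, "rx": -0.18, "ry": 0.01, "rz": 0.32}
{"tx": 0.0057, "ty": 0.0008, "tz": 0.0033, "rx": -0.18, "ry": 0.01, "rz": 0.33}
{"tx": 0.0057, "ty": 0.0008, "tz": 0.0034, "rx": -0.18, "ry": 0.01, "rz": 0.32}
{"tx": 0.0057, "ty": 0.0008, "tz": 0.0033, "rx": -0.18, "ry": 0.01, "rz": 0.33}
{"tx": 0.0057, "ty": 0.0007, "tz": 0.0034, "rx": -0.18, "ry": 0.01, "rz": 0.32}
```

```bash
python3 -m creep '[{"tx":0.0056,"ty":0.0013,"tz":0.0033,"rx":-0.18,"ry":0.01,"rz":0.33},{"tx":0.0056,"ty":0.0013,"tz":0.0033,"rx":-0.18,"ry":0.01,"rz":0.33},{"tx":0.0056,"ty":0.0012,"tz":0.0033,"rx":-0.18,"ry":0.01,"rz":0.33},{"tx":0.0056,"ty":0.0012,"tz":0.0033,"rx":-0.18,"ry":0.01,"rz":0.33},{"tx":0.0056,"ty":0.0012,"tz":0.0033,"rx":-0.18,"ry":0.01,"rz":0.33},{"tx":0.0057,"ty":0.0011,"tz":0.0033,"rx":-0.18,"ry":0.01,"rz":0.33},{"tx":0.0057,"ty":0.001,"tz":0.0033,"rx":-0.18,"ry":0.01,"rz":0.33},{"tx":0.0057,"ty":0.001,"tz":0.0033,"rx":-0.18,"ry":0.01,"rz":0.33}]'
python3 - <<'E'
from cell import env
import cv2
a=env.read_camera("scene")["pixels"][110:250,220:400,::-1]; cv2.imwrite("pics/s4.png",cv2.resize(a,None,fx=4,fy=4,interpolation=2))
a=env.read_camera("top")["pixels"][130:270,230:390,::-1]; cv2.imwrite("pics/t4.png",cv2.resize(a,None,fx=4,fy=4,interpolation=2))
E
```

```text
time_s: 4.78
tool_pos: [0.5498, -0.1738, 0.0456]
tool_rot: [180.0, -29.9, 99.3]
force: [-0.9, -7.1, 4.3]
grip_width: 0.0867
```

View pics/s4.png

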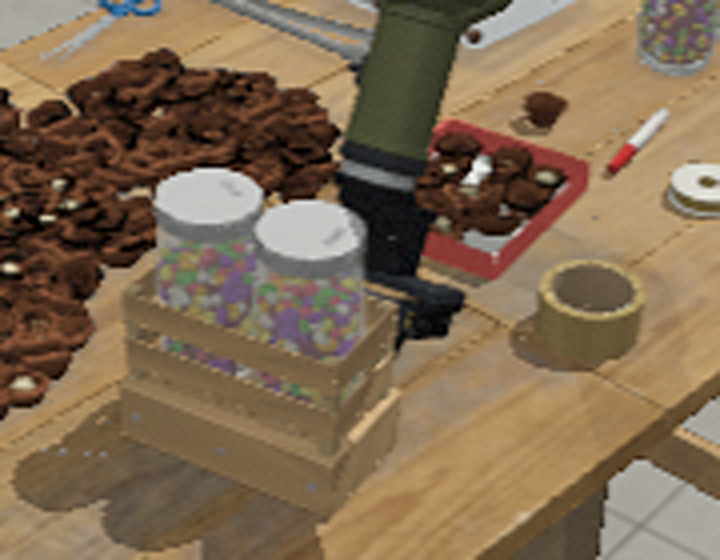

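View pics/t4.png

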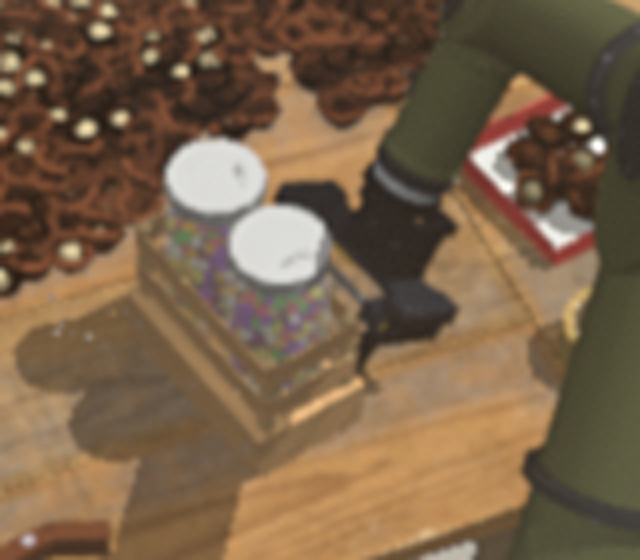

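```bash
cat > lids.py <<'E'
import sys
from h import *
# args: cam ox oy k u1 v1 u2 v2 (far lid, near lid)
def lids(n,ox,oy,k,*p):
    P=[back(n,(ox+p[i]/k,oy+p[i+1]/k),.229) for i in(0,2)]
    m=(P[0]+P[1])/2; d=P[0]-P[1]; y=np.degrees(np.arctan2(d[1],d[0]))
    a=np.deg2rad(8.36); w=m[:2]-[.5776,.1797]
    print(n,"mid",m[:2].round(4),"yaw",y.round(2),"sep",np.linalg.norm(d).round(4),"dock xy",np.round([w@[np.cos(a),np.sin(a)],w@[-np.sin(a),np.cos(a)]],4))
lids(sys.argv[1],*map(float,sys.argv[2:]))
E
python3 lids.py scene 220 110 4 208 196 307 231; python3 lids.py top 230 130 4 215 176 279 245; python3 lids.py scene 255 140 6 170 80 328 125;python3 lids.py top 175 155 4.5 553 68 633 142
```

```text
scene mid [ 0.5545 -0.0909] yaw 7.63 sep 0.0924 dock xy [-0.0622 -0.2644]
top mid [ 0.5562 -0.092 ] yaw 8.83 sep 0.0937 dock xy [-0.0607 -0.2657]
scene mid [ 0.5496 -0.144 ] yaw 12.28 sep 0.0944 dock xy [-0.0748 -0.3162]
top mid [ 0.5519 -0.1465] yaw 12.29 sep 0.0946 dock xy [-0.0729 -0.319 ]
```

Crate is following without slipping: it was predicted at (0.555, −0.093, 9.2°) and measured at (0.5555, −0.0915, about 8.5°), still upright. Carrying on toward the frame mouth.

```bash
python3 push.py .5555 -.0915 8.6 .5817 .0489 4 20
```

```text
from [ 0.5498 -0.1723  0.0456] to [ 0.5696 -0.0311  0.045 ]
{"tx": 0.0059, "ty": 0.0021, "tz": 0.0034, "rx": -0.11, "rz": 0.2}
{"tx": 0.0059, "ty": 0.0021, "tz": 0.0035, "rx": -0.12, "rz": 0.2}
{"tx": 0.0058, "ty": 0.0021, "tz": 0.0034, "rx": -0.11, "ry": 0.01, "rz": 0.2}
{"tx": 0.0059, "ty": 0.002, "tz": 0.0034, "rx": -0.12, "rz": 0.2}
{"tx": 0.0059, "ty": 0.0021, "tz": 0.0035, "rx": -0.11, "rz": 0.2}
{"tx": 0.006, "ty": 0.002, "tz": 0.0034, "rx": -0.11, "rz": 0.2}
{"tx": 0.0059, "ty": 0.0019, "tz": 0.0035, "rx": -0.12, "ry": 0.01, "rz": 0.19}
{"tx": 0.0059, "ty": 0.002, "tz": 0.0034, "rx": -0.11, "rz": 0.2}
{"tx": 0.0059, "ty": 0.0019, "tz": 0.0035, "rx": -0.11, "rz": 0.2}
{"tx": 0.006, "ty": 0.0018, "tz": 0.0034, "rx": -0.12, "rz": 0.2}
{"tx": 0.0059, "ty": 0.0019, "tz": 0.0035, "rx": -0.11, "rz": 0.2}
{"tx": 0.006, "ty": 0.0018, "tz": 0.0035, "rx": -0.12, "ry": 0.01, "rz": 0.2}
{"tx": 0.0059, "ty": 0.0018, "tz": 0.0034, "rx": -0.11, "rz": 0.2}
{"tx": 0.006, "ty": 0.0018, "tz": 0.0035, "rx": -0.11, "rz": 0.2}
{"tx": 0.0059, "ty": 0.0017, "tz": 0.0035, "rx": -0.12, "rz": 0.2}
{"tx": 0.006, "ty": 0.0017, "tz": 0.0035, "rx": -0.11, "rz": 0.2}
{"tx": 0.006, "ty": 0.0017, "tz": 0.0035, "rx": -0.11, "ry": 0.01, "rz": 0.2}
{"tx": 0.006, "ty": 0.0017, "tz": 0.0035, "rx": -0.12, "rz": 0.2}
{"tx": 0.006, "ty": 0.0016, "tz": 0.0034, "rx": -0.11, "rz": 0.2}
{"tx": 0.006, "ty": 0.0016, "tz": 0.0035, "rx": -0.12, "rz": 0.19}
```

```bash
python3 -m creep '[{"tx":0.0059,"ty":0.0021,"tz":0.0034,"rx":-0.11,"ry":0,"rz":0.2},{"tx":0.0059,"ty":0.0021,"tz":0.0034,"rx":-0.11,"ry":0,"rz":0.2},{"tx":0.0059,"ty":0.0021,"tz":0.0034,"rx":-0.11,"ry":0,"rz":0.2},{"tx":0.0059,"ty":0.0021,"tz":0.0034,"rx":-0.11,"ry":0,"rz":0.2},{"tx":0.0059,"ty":0.002,"tz":0.0034,"rx":-0.11,"ry":0,"rz":0.2},{"tx":0.0059,"ty":0.002,"tz":0.0034,"rx":-0.11,"ry":0,"rz":0.2},{"tx":0.0059,"ty":0.002,"tz":0.0034,"rx":-0.11,"ry":0,"rz":0.2},{"tx":0.0059,"ty":0.002,"tz":0.0034,"rx":-0.11,"ry":0,"rz":0.2},{"tx":0.0059,"ty":0.0019,"tz":0.0034,"rx":-0.11,"ry":0,"rz":0.2},{"tx":0.0059,"ty":0.0019,"tz":0.0034,"rx":-0.11,"ry":0,"rz":0.2}]'
python3 - <<'E'
from cell import env
import cv2
a=env.read_camera("scene")["pixels"][130:270,190:370,::-1]; cv2.imwrite("pics/s5.png",cv2.resize(a,None,fx=4,fy=4,interpolation=2))
a=env.read_camera("top")["pixels"][130:270,200:360,::-1]; cv2.imwrite("pics/t5.png",cv2.resize(a,None,fx=4,fy=4,interpolation=2))
E
```

```text
time_s: 6.12
tool_pos: [0.5594, -0.103, 0.0454]
tool_rot: [-179.9, -29.9, 97.1]
force: [-1.9, -6.4, 4.9]
grip_width: 0.0869
```

View pics/s5.png

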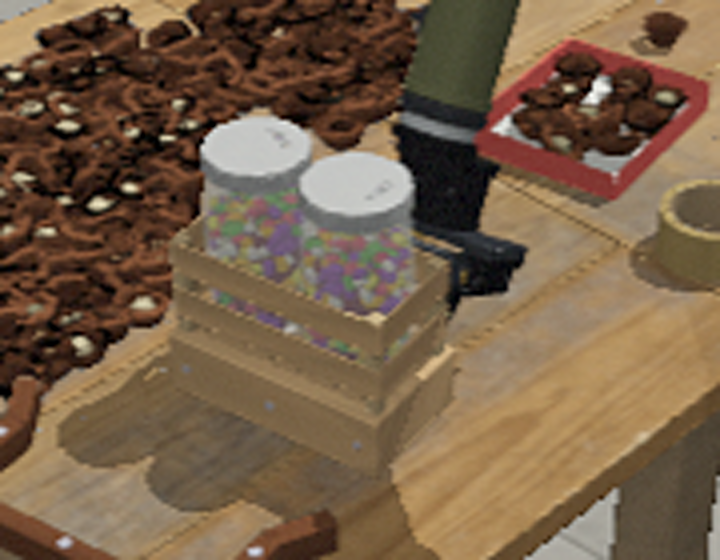

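View pics/t5.png

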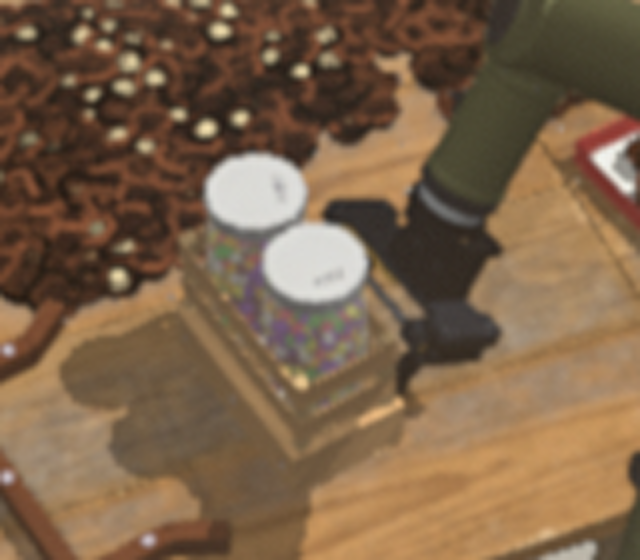

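```bash
python3 lids.py scene 190 130 4 256 148 357 185; python3 lids.py top 200 130 4 255 191 315 263; python3 - <<'E'
from h import *
for uv in [(227,212),(208,222),(195,222),(222,214)]: print(back("scene",uv,0).round(3))
for uv in [(234,204),(218,207),(240,199)]: print(back("top",uv,0).round(3))
E
```

```text
scene mid [ 0.5649 -0.0206] yaw 7.87 sep 0.0935 dock xy [-0.0417 -0.1964]
top mid [ 0.5689 -0.022 ] yaw 7.11 sep 0.0946 dock xy [-0.0379 -0.1983]
[0.735 0.006 0.   ]
[0.744 0.086 0.   ]
[0.778 0.115 0.   ]
[0.74  0.025 0.   ]
[0.733 0.06  0.   ]
[0.746 0.12  0.   ]
[0.747 0.03  0.   ]
```

```bash
python3 push.py .567 -.0215 7.3 .5839 .0543 4.5 11 | sed -n '1p;2p;7p;12p'
```

```text
from [ 0.5596 -0.1014  0.0455] to [ 0.5726 -0.0251  0.045 ]
{"tx": 0.0058, "ty": 0.002, "tz": 0.0034, "rx": -0.13, "rz": 0.22}
{"tx": 0.0059, "ty": 0.0019, "tz": 0.0034, "rx": -0.13, "ry": -0.01, "rz": 0.22}
{"tx": 0.0059, "ty": 0.0018, "tz": 0.0035, "rx": -0.13, "rz": 0.22}
```

```bash
python3 -m creep '[{"tx":0.0059,"ty":0.002,"tz":0.0034,"rx":-0.13,"ry":0,"rz":0.22},{"tx":0.0059,"ty":0.002,"tz":0.0034,"rx":-0.13,"ry":0,"rz":0.22},{"tx":0.0059,"ty":0.002,"tz":0.0034,"rx":-0.13,"ry":0,"rz":0.22},{"tx":0.0059,"ty":0.0019,"tz":0.0034,"rx":-0.13,"ry":0,"rz":0.22},{"tx":0.0059,"ty":0.0019,"tz":0.0034,"rx":-0.13,"ry":0,"rz":0.22},{"tx":0.0059,"ty":0.0019,"tz":0.0034,"rx":-0.13,"ry":0,"rz":0.22},{"tx":0.0059,"ty":0.0018,"tz":0.0034,"rx":-0.13,"ry":0,"rz":0.22},{"tx":0.0059,"ty":0.0018,"tz":0.0034,"rx":-0.13,"ry":0,"rz":0.22},{"tx":0.0059,"ty":0.0018,"tz":0.0034,"rx":-0.13,"ry":0,"rz":0.22},{"tx":0.0059,"ty":0.0018,"tz":0.0034,"rx":-0.13,"ry":0,"rz":0.22}]'
python3 - <<'E'
from cell import env
import cv2
a=env.read_camera("scene")["pixels"][150:290,160:340,::-1]; cv2.imwrite("pics/s6.png",cv2.resize(a,None,fx=4,fy=4,interpolation=2))
a=env.read_camera("top")["pixels"][145:285,180:340,::-1]; cv2.imwrite("pics/t6.png",cv2.resize(a,None,fx=4,fy=4,interpolation=2))
E
```

```text
time_s: 7.48
tool_pos: [0.5709, -0.0327, 0.0453]
tool_rot: [-179.9, -30.0, 94.5]
force: [-2.0, -6.6, 4.6]
grip_width: 0.0871
```

View pics/s6.png

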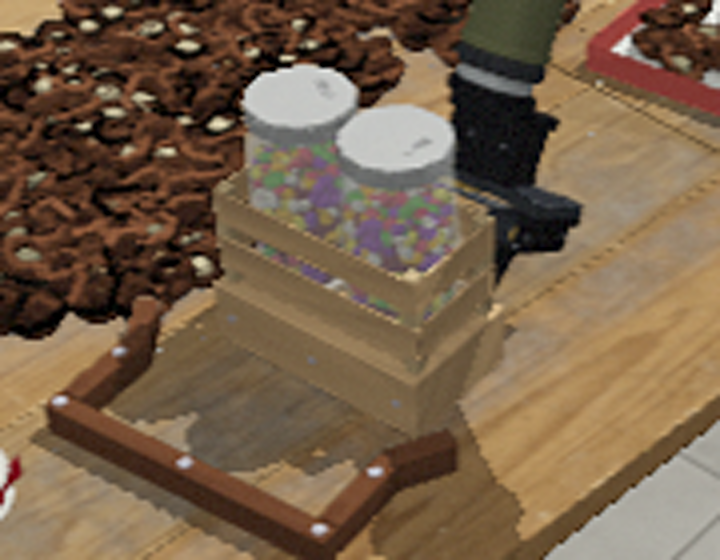

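View pics/t6.png

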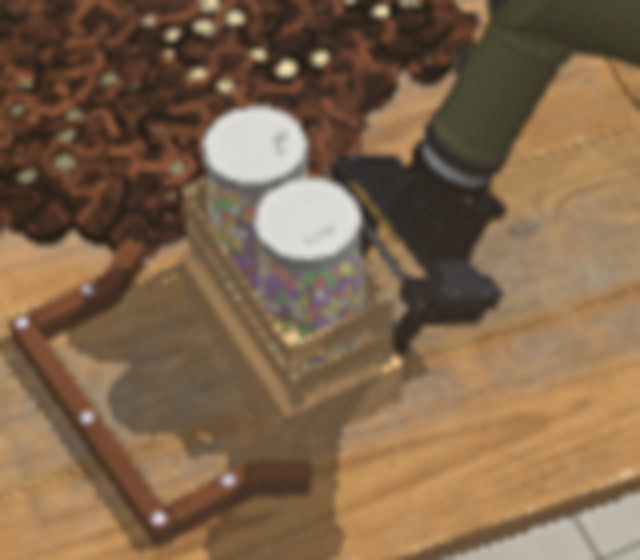

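```bash
python3 lids.py scene 160 150 4 301 97 395 138; python3 lids.py top 180 145 4 255 146 308 220; python3 push.py .5825 .048 5 .5863 .1204 8.36 10 | sed -n '1p;2p;7p;11p'
```

```text
scene mid [0.5809 0.048 ] yaw 4.57 sep 0.091 dock xy [-0.0159 -0.1308]
top mid [0.5825 0.0479] yaw 4.56 sep 0.0935 dock xy [-0.0143 -0.1311]
from [ 0.5711 -0.0312  0.0454] to [0.5795 0.0407 0.045 ]
{"tx": 0.0061, "ty": 0.0014, "tz": 0.0036, "rx": 0.16, "ry": -0.01, "rz": -0.29}
{"tx": 0.0061, "ty": 0.0017, "tz": 0.0035, "rx": 0.16, "rz": -0.3}
{"tx": 0.0061, "ty": 0.0018, "tz": 0.0035, "rx": 0.16, "rz": -0.29}
```

```bash
python3 push.py .582 .048 4.6 .5868 .1103 8.36 10 | sed -n '1p;2p;5p;8p;11p'
```

```text
from [ 0.5711 -0.0312  0.0454] to [0.5811 0.0306 0.045 ]
{"tx": 0.0052, "ty": 0.0015, "tz": 0.0031, "rx": 0.18, "ry": -0.01, "rz": -0.33}
{"tx": 0.0052, "ty": 0.0016, "tz": 0.0031, "rx": 0.18, "rz": -0.32}
{"tx": 0.0052, "ty": 0.0017, "tz": 0.003, "rx": 0.18, "ry": -0.01, "rz": -0.33}
{"tx": 0.0052, "ty": 0.0018, "tz": 0.003, "rx": 0.18, "rz": -0.33}
```

```bash
python3 -m creep '[{"tx":0.0052,"ty":0.0015,"tz":0.0031,"rx":0.18,"ry":0,"rz":-0.33},{"tx":0.0052,"ty":0.0015,"tz":0.0031,"rx":0.18,"ry":0,"rz":-0.33},{"tx":0.0052,"ty":0.0016,"tz":0.0031,"rx":0.18,"ry":0,"rz":-0.33},{"tx":0.0052,"ty":0.0016,"tz":0.0031,"rx":0.18,"ry":0,"rz":-0.33},{"tx":0.0052,"ty":0.0016,"tz":0.0031,"rx":0.18,"ry":0,"rz":-0.33},{"tx":0.0052,"ty":0.0017,"tz":0.003,"rx":0.18,"ry":0,"rz":-0.33},{"tx":0.0052,"ty":0.0017,"tz":0.003,"rx":0.18,"ry":0,"rz":-0.33},{"tx":0.0052,"ty":0.0017,"tz":0.003,"rx":0.18,"ry":0,"rz":-0.33}]'
python3 - <<'E'
from cell import env
import cv2
a=env.read_camera("scene")["pixels"][150:290,160:340,::-1]; cv2.imwrite("pics/s7.png",cv2.resize(a,None,fx=4,fy=4,interpolation=2))
a=env.read_camera("top")["pixels"][145:285,180:340,::-1]; cv2.imwrite("pics/t7.png",cv2.resize(a,None,fx=4,fy=4,interpolation=2))
E
```

```text
time_s: 8.57
tool_pos: [0.5796, 0.0166, 0.0451]
tool_rot: [179.9, -30.0, 97.6]
force: [-0.5, -7.3, 4.2]
grip_width: 0.0869
```

View pics/s7.png

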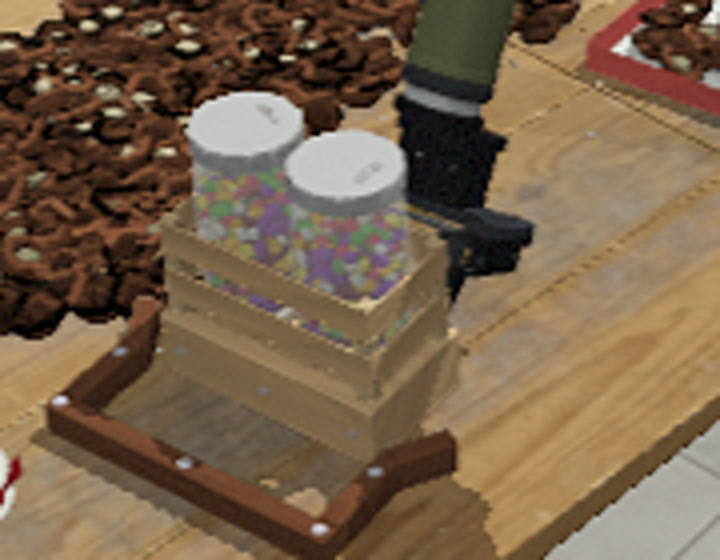

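View pics/t7.png

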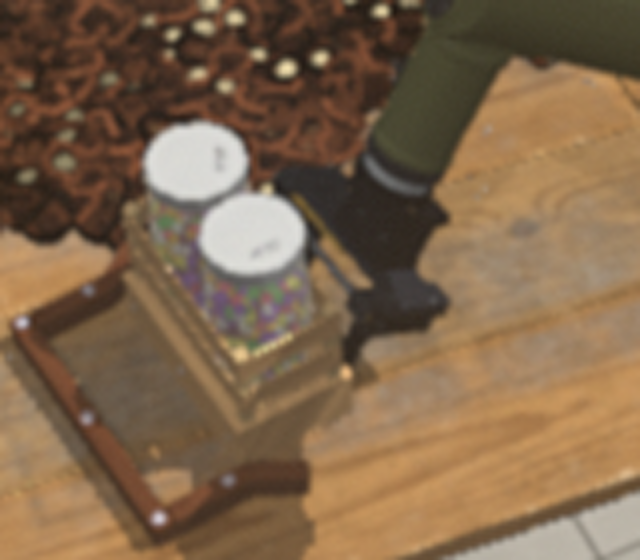

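```bash
python3 lids.py scene 160 150 4 246 124 345 165; python3 lids.py top 180 145 4 196 161 252 236; python3 - <<'E'
import cv2
a=cv2.imread("pics/s7.png"); cv2.imwrite("pics/s7b.png",cv2.resize(a[280:560,0:480],(800,466),interpolation=2))
E
```

```text
scene mid [0.5855 0.0978] yaw 6.81 sep 0.0925 dock xy [-0.0041 -0.0821]
top mid [0.5872 0.0974] yaw 6.37 sep 0.0954 dock xy [-0.0024 -0.0828]
```

View pics/s7b.png

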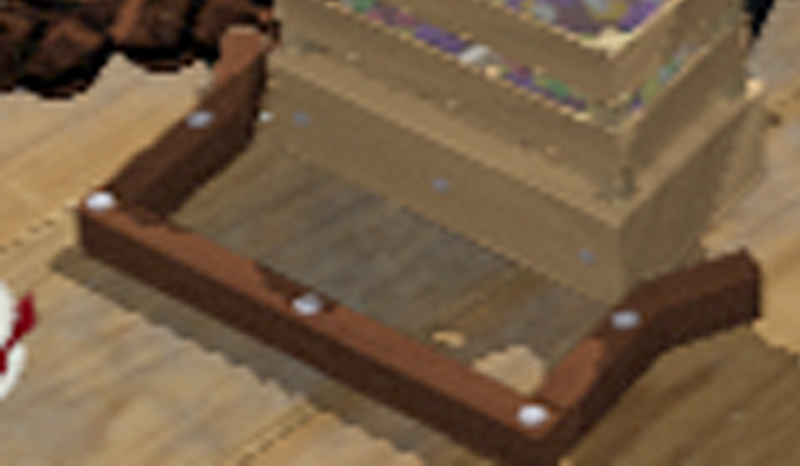

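```bash
python3 push.py .5865 .0979 7.4 .5812 .155 8.36 10 | sed -n '1p;2p;6p;11p'
```

```text
from [0.5796 0.018  0.0452] to [0.5757 0.075  0.045 ]
{"tx": 0.0049, "ty": 0.0004, "tz": 0.0029, "rx": 0.06, "rz": -0.08}
{"tx": 0.0049, "ty": 0.0004, "tz": 0.0028, "rx": 0.06, "ry": -0.01, "rz": -0.09}
{"tx": 0.0049, "ty": 0.0005, "tz": 0.0029, "rx": 0.06, "rz": -0.08}
```

```bash
python3 -m creep '[{"tx":0.0049,"ty":0.0004,"tz":0.0029,"rx":0.05,"ry":0,"rz":-0.09},{"tx":0.0049,"ty":0.0004,"tz":0.0029,"rx":0.05,"ry":0,"rz":-0.09},{"tx":0.0049,"ty":0.0004,"tz":0.0029,"rx":0.05,"ry":0,"rz":-0.09},{"tx":0.0049,"ty":0.0004,"tz":0.0029,"rx":0.05,"ry":0,"rz":-0.09},{"tx":0.0049,"ty":0.0004,"tz":0.0029,"rx":0.05,"ry":0,"rz":-0.09},{"tx":0.0049,"ty":0.0004,"tz":0.0029,"rx":0.05,"ry":0,"rz":-0.09},{"tx":0.0049,"ty":0.0004,"tz":0.0029,"rx":0.05,"ry":0,"rz":-0.09},{"tx":0.0049,"ty":0.0004,"tz":0.0029,"rx":0.05,"ry":0,"rz":-0.09},{"tx":0.0049,"ty":0.0004,"tz":0.0029,"rx":0.05,"ry":0,"rz":-0.09}]'
python3 - <<'E'
from cell import env
import cv2
a=env.read_camera("scene")["pixels"][150:290,160:340,::-1]; cv2.imwrite("pics/s8.png",cv2.resize(a,None,fx=4,fy=4,interpolation=2))
a=env.read_camera("top")["pixels"][145:285,180:340,::-1]; cv2.imwrite("pics/t8.png",cv2.resize(a,None,fx=4,fy=4,interpolation=2))
E
```

```text
time_s: 9.8
tool_pos: [0.5768, 0.0676, 0.045]
tool_rot: [179.8, -29.9, 98.5]
force: [1.7, -8.1, 5.2]
grip_width: 0.0872
```

View pics/s8.png

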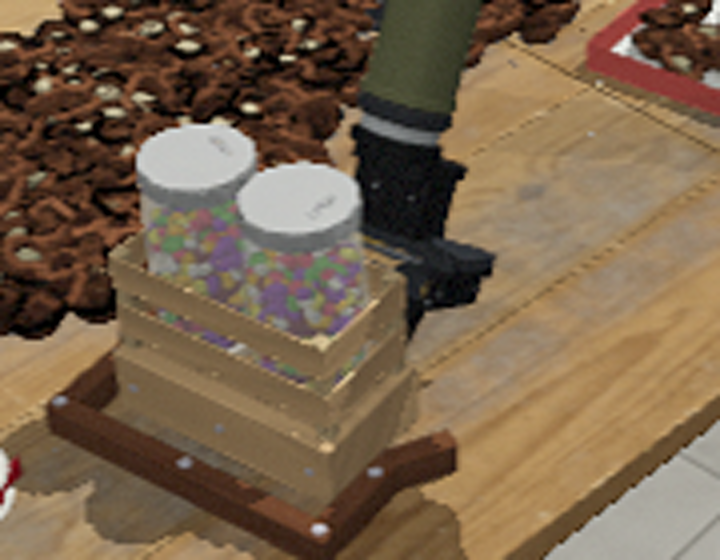

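View pics/t8.png

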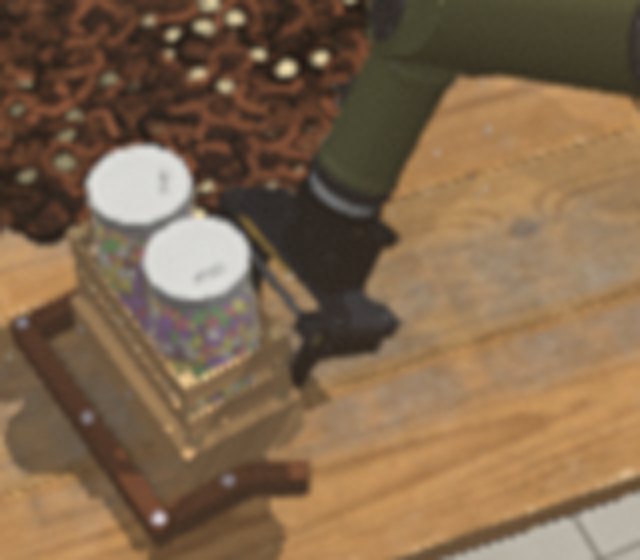

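```bash
python3 lids.py scene 160 150 4 196 159 299 200; python3 lids.py top 180 145 4 139 185 196 259; python3 push.py .583 .1475 8.2 .5775 .180 8.36 8 | sed -n '1p;2p;6p;9p'
```

```text
scene mid [0.5803 0.1503] yaw 8.74 sep 0.0927 dock xy [-0.0016 -0.0295]
top mid [0.5836 0.1487] yaw 7.97 sep 0.0941 dock xy [ 0.0014 -0.0316]
from [0.5765 0.0689 0.045 ] to [0.5712 0.1014 0.045 ]
{"tx": 0.0036, "ty": -0.0001, "tz": 0.0021, "rx": 0.03, "rz": -0.02}
{"tx": 0.0035, "tz": 0.0021, "rx": 0.03, "rz": -0.02}
{"tx": 0.0036, "ty": -0.0001, "tz": 0.002, "rx": 0.03, "rz": -0.02}
```

Crate is centred (x within about 2 mm) and aligned (about 8.3°), with roughly 30 mm left. I'll move most of the way, then press on gently while watching the force.

```bash
python3 -m creep '[{"tx":0.0035,"ty":0,"tz":0.002,"rx":0.03,"ry":0,"rz":-0.02},{"tx":0.0035,"ty":0,"tz":0.002,"rx":0.03,"ry":0,"rz":-0.02},{"tx":0.0035,"ty":0,"tz":0.002,"rx":0.03,"ry":0,"rz":-0.02},{"tx":0.0035,"ty":0,"tz":0.002,"rx":0.03,"ry":0,"rz":-0.02},{"tx":0.0035,"ty":0,"tz":0.002,"rx":0.03,"ry":0,"rz":-0.02},{"tx":0.0035,"ty":0,"tz":0.002,"rx":0.03,"ry":0,"rz":-0.02},{"tx":0.0017,"ty":0,"tz":0.001,"rx":0,"ry":0,"rz":0}]'
python3 -m creep '[{"tx":0.0009,"ty":0,"tz":0.0005,"rx":0,"ry":0,"rz":0},{"tx":0.0009,"ty":0,"tz":0.0005,"rx":0,"ry":0,"rz":0}]'
```

```text
time_s: 10.78
tool_pos: [0.5729, 0.094, 0.045]
tool_rot: [179.9, -30.0, 98.7]
force: [1.5, -5.9, 4.7]
grip_width: 0.0871
time_s: 11.02
tool_pos: [0.5727, 0.0956, 0.045]
tool_rot: [179.9, -30.0, 98.7]
force: [1.6, -6.9, 4.6]
grip_width: 0.0869
```

```bash
python3 -m creep '[{"tx":0.0009,"ty":0,"tz":0.0005,"rx":0,"ry":0,"rz":0},{"tx":0.0009,"ty":0,"tz":0.0005,"rx":0,"ry":0,"rz":0}]'
```

```text
time_s: 11.28
tool_pos: [0.5723, 0.0977, 0.045]
tool_rot: [179.9, -30.0, 98.7]
force: [1.2, -6.1, 4.2]
grip_width: 0.0869
```

```bash
python3 -m creep '[{"tx":0.0009,"ty":0,"tz":0.0005,"rx":0,"ry":0,"rz":0},{"tx":0.0009,"ty":0,"tz":0.0005,"rx":0,"ry":0,"rz":0}]'; python3 -m creep '[{"tx":0.0009,"ty":0,"tz":0.0005,"rx":0,"ry":0,"rz":0}]'
```

```text
time_s: 11.52
tool_pos: [0.5719, 0.0998, 0.045]
tool_rot: [179.9, -30.0, 98.7]
force: [0.5, -6.9, 4.5]
grip_width: 0.0868
time_s: 11.65
tool_pos: [0.5719, 0.1003, 0.045]
tool_rot: [179.9, -29.9, 98.7]
force: [1.2, -9.1, 5.4]
grip_width: 0.0871
```

```bash
python3 -m creep '[{"tx":0.0009,"ty":0,"tz":0.0005,"rx":0,"ry":0,"rz":0}]';python3 -m creep '[{"tx":0.0009,"ty":0,"tz":0.0005,"rx":0,"ry":0,"rz":0}]'
python3 - <<'E'
from cell import env
import cv2
a=env.read_camera("scene")["pixels"][150:290,150:330,::-1]; cv2.imwrite("pics/s9.png",cv2.resize(a,None,fx=4,fy=4,interpolation=2))
a=env.read_camera("top")["pixels"][145:285,170:330,::-1]; cv2.imwrite("pics/t9.png",cv2.resize(a,None,fx=4,fy=4,interpolation=2))
E
```

```text
time_s: 11.78
tool_pos: [0.5719, 0.1005, 0.045]
tool_rot: [179.9, -29.9, 98.6]
force: [-0.2, -11.5, 6.0]
grip_width: 0.0868
time_s: 11.9
tool_pos: [0.5719, 0.1007, 0.0449]
tool_rot: [179.9, -29.8, 98.6]
force: [0.1, -13.2, 6.8]
grip_width: 0.0871
```

View pics/s9.png

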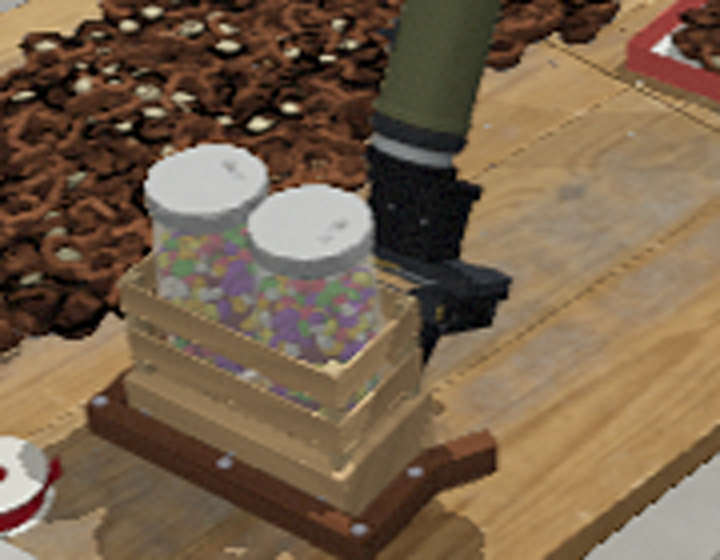

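View pics/t9.png

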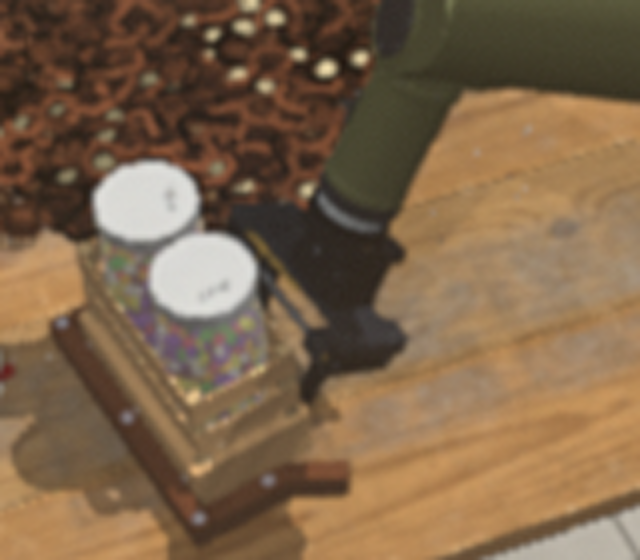

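```bash
python3 -m creep '[{"tx":0.0013,"ty":0,"tz":0.0008,"rx":0,"ry":0,"rz":0},{"tx":0.0013,"ty":0,"tz":0.0008,"rx":0,"ry":0,"rz":0},{"tx":0,"ty":0,"tz":0,"rx":0,"ry":0,"rz":0},{"tx":0,"ty":0,"tz":0,"rx":0,"ry":0,"rz":0}]'
python3 lids.py scene 150 150 4 206 178 311 223; python3 lids.py top 170 145 4 146 202 203 275
```

```text
time_s: 12.5
tool_pos: [0.5719, 0.1009, 0.0449]
tool_rot: [179.9, -29.6, 98.5]
force: [-0.9, -18.2, 11.1]
grip_width: 0.087
scene mid [0.5775 0.1806] yaw 7.52 sep 0.0956 dock xy [0.    0.001]
top mid [0.5788 0.1793] yaw 8.82 sep 0.0926 dock xy [ 0.0011 -0.0006]
```

The tool has stopped moving and the force has climbed to 18 N; camera pose is (0, 0) in the frame. Crate is seated, so I back off.

```bash
python3 -m creep '[{"tx":-0.0017,"ty":0,"tz":-0.001,"rx":0,"ry":0,"rz":0},{"tx":-0.0035,"ty":0,"tz":-0.002,"rx":0,"ry":0,"rz":0},{"tx":-0.0087,"ty":0,"tz":-0.005,"rx":0,"ry":0,"rz":0},{"tx":-0.0173,"ty":0,"tz":-0.01,"rx":0,"ry":0,"rz":0},{"tx":-0.026,"ty":0,"tz":-0.015,"rx":0,"ry":0,"rz":0},{"tx":-0.026,"ty":0,"tz":-0.015,"rx":0,"ry":0,"rz":0},{"tx":-0.026,"ty":0,"tz":-0.015,"rx":0,"ry":0,"rz":0},{"tx":0,"ty":0,"tz":0,"rx":0,"ry":0,"rz":0},{"tx":0,"ty":0,"tz":0,"rx":0,"ry":0,"rz":0}]'
python3 - <<'E'
from cell import env
import cv2
for n in("scene","top"): cv2.imwrite(f"pics/{n}10.png",env.read_camera(n)["pixels"][:,:,::-1])
a=cv2.imread("pics/scene10.png")[180:290,160:290]; cv2.imwrite("pics/s10.png",cv2.resize(a,None,fx=5,fy=5,interpolation=2))
a=cv2.imread("pics/top10.png")[180:290,170:290]; cv2.imwrite("pics/t10.png",cv2.resize(a,None,fx=5,fy=5,interpolation=2))
E
```

```text
time_s: 13.62
tool_pos: [0.5889, -0.0168, 0.0447]
tool_rot: [-180.0, -30.1, 98.8]
force: [0.2, 1.3, -0.1]
grip_width: 0.087
```

View pics/scene10.png

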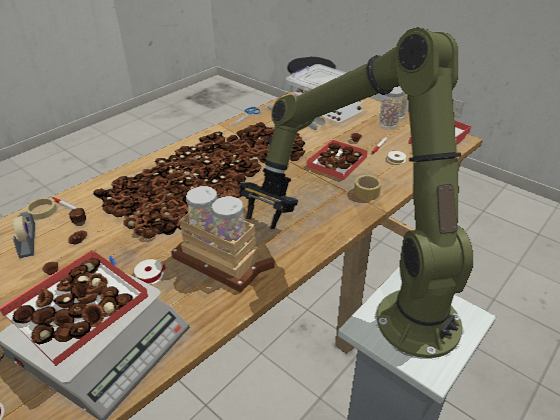

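View pics/s10.png

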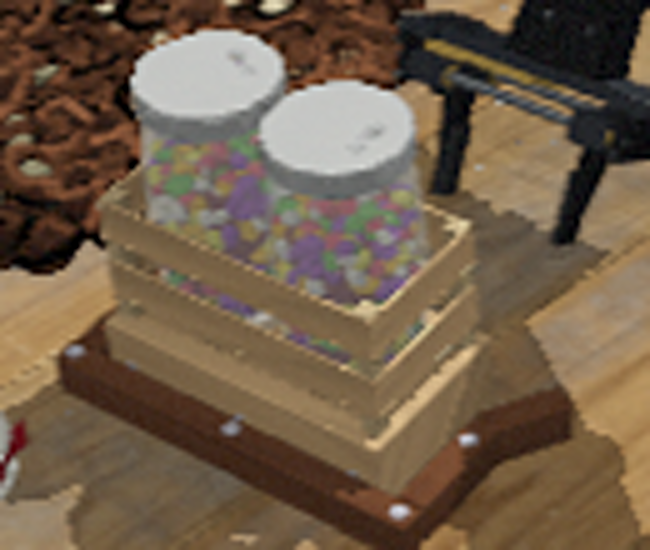

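View pics/t10.png

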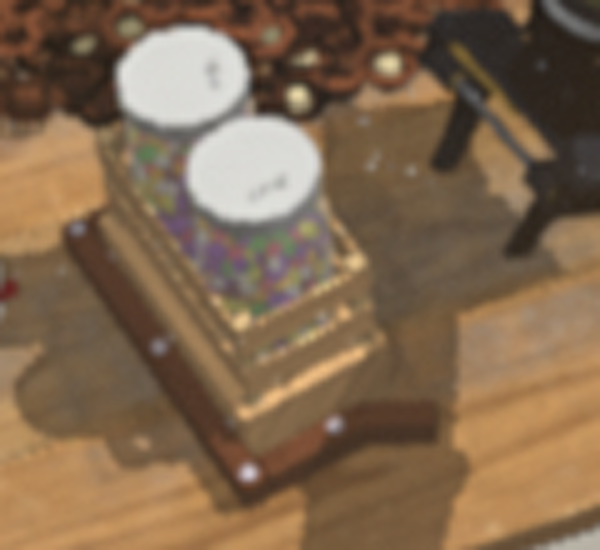

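```bash
python3 lids.py scene 160 180 5 208 74 337 128; python3 lids.py top 170 180 5 183 77 253 170
python3 - <<'E'
from h import *
import cv2
a=np.deg2rad(8.36);c,s=np.cos(a),np.sin(a)
W=lambda L:np.array([.5776+c*L[0]-s*L[1],.1797+s*L[0]+c*L[1],L[2]])
for n,(ox,oy),f in(("scene",(160,180),"s10"),("top",(170,180),"t10")):
    im=cv2.imread(f"pics/{f}.png")
    for z in(.058,.03):
        P=[((proj(n,W((x,y,z)))[0]-[ox,oy])*5).astype(int) for x,y in((.104,.058),(-.104,.058),(-.104,-.058))]
        cv2.polylines(im,[np.array(P)],False,(255,255,0),1)
    cv2.imwrite(f"pics/{f}o.png",im)
E
```

```text
scene mid [0.5775 0.1811] yaw 8.1 sep 0.0932 dock xy [0.0001 0.0014]
top mid [0.5785 0.1794] yaw 7.96 sep 0.0934 dock xy [ 0.0009 -0.0004]
```

View pics/s10o.png

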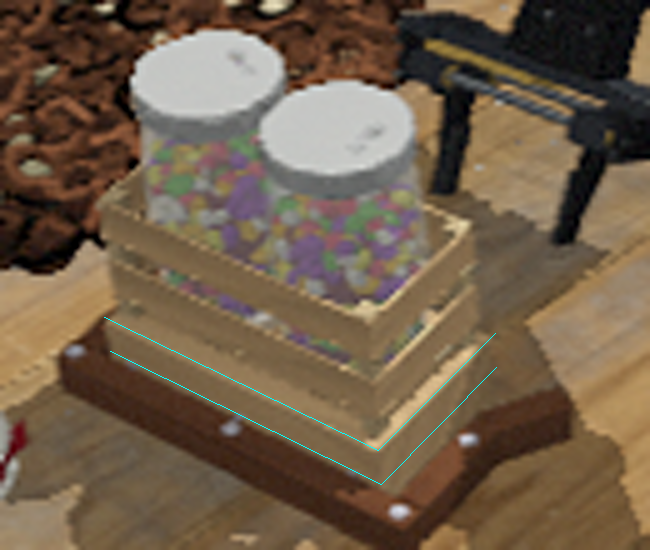

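View pics/t10o.png

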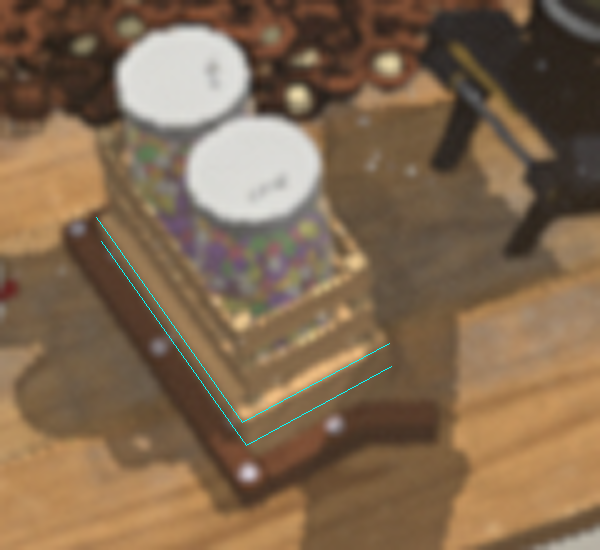

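The outline projected for a seated crate lies on the real base edges in both views. Crate is upright, the gripper is clear, and the bystanders look unmoved. Handing in.

```bash
python3 -c "
from cell import env
print(env.get_obs()['force']); print(env.sign_off())"
```

```text
[-0.16581496 -0.70937497  0.29773239]
the job is handed in; nothing more can be done
None
```

The crate is in the frame, square against the back rail and upright. The gripper has backed off about 12 cm, and I handed the job in at about 14 s.

- **Push:** I tilted the open gripper 30° away from the slats and pushed with both fingertips about 28 mm up the base. The crate followed closely the whole way.
- **Seating:** At the rail the tool stopped moving while the force rose to about 18 N, so the crate was pressed up against it. That was the highest force reading I saw.
- **Last position check:** The cameras put the crate within about 1.5 mm of the seated position. Its yaw read 8.0–8.1° against the frame's 8.4°, which is within my reading error. Just before I backed off, the two cameras gave 7.5° and 8.8°, also reading scatter.
- **Bystanders:** The tray, spool and tape look unmoved in the last picture; I checked that by eye and did not measure it.
- **Refused call:** My first move was refused because the rows left out some numbers. Nothing moved.

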